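# Vent the vacuum chamber through its tilted nipple

### The arm

A 7-joint arm with a two-finger parallel gripper is mounted at the origin on the work surface. World frame = base frame: x ahead of the robot, y to its left, z up, the work surface at z = 0. Lengths are in mm, angles in rad, forces in N, time in s.
With the tool pointing down it reaches from about 425 to 950 mm from the base axis. Payload 4.7 kg.
Tool frame: the origin (TCP) lies on the front face of the gripper's body, between the roots of the fingers; the fingertips stand 70 mm ahead of it and the grasp point (between the pads) lies 51 mm ahead of it; z points along the fingers, y is the line along which they close (so a half turn about z gives the same grasp; the last joint's range is limited). The gripper opens to 87 mm and grips with 3 to 60 N. Pads are 19 mm wide; open, the fingers measure 117 mm over their backs; the gripper's body (75 mm by 190 mm) begins 51 mm behind the grasp point.
Start: joints at [-1.309, 0.469, -0.049, 1.532, 0.024, 1.141, -0.082], TCP at [193.495, 646.685, 292.273] pointing down, gripper open.
Joint ranges: [-2.59, 2.59], [-0.33, 1.99], [-1.39, 1.29], [0.1, 2.45], [-1.04, 4.18], [0.21, 1.99], [-2.66, 2.66]. Speed limits (rad/s): [2.57, 2.57, 3.14, 3.14, 3.14, 3.14, 3.14].

### API

Orientations are given as a rotation vector (axis times angle).
In Python, from cell import robot gives the robot as it stands.
- The arm moves only by the shell command python3 -m jog 'ROWS' [FORCE]. ROWS is JSON, a list of rows, each a list of 5 numbers: the shift along the tool's x, y, z in mm, then the turn about the tool's z in rad, then the opening, from 0 (shut) to 1 (fully open). A call has 1 to 20 rows; each row is the pose to reach, as a shift and turn from the pose commanded when the call began, along the tool's axes at that moment; what a row does not reach only later rows make up. A row lasts 1/12 s, in which the tool goes at most 41.7 mm and 7.16 degrees, less where a joint would pass 70% of its speed; a pose out of reach is approached as far as the arm can. A call with a gripper value outside its range is refused whole. The fingers move at their own pace and stop on an object; FORCE is the grip in N (left out, the last holds). Time passes only in rows, so rows that repeat a pose let the fingers close. It gives the time, the measured TCP pose, the force, the opening and the grip force at its end, in the units of the state.
- robot.read_state(): the state, without advancing time (a new reading comes with each control period).
- robot.capture(name): name is "side" or "top"; returns a dict with "color" (420x560x3 uint8, red, green, blue), "depth" (420x560 float32, mm along the optical axis (not along the pixel's ray), 0 where there is no reading), "mtx" (3x3 intrinsics, pixels), "distortion" ([k1, k2, p1, p2, k3] as OpenCV has them; the pictures are not rectified), "extrinsics" (4x4, takes a point from world to camera coordinates). Camera axes: x right, y down, z forward; pixel columns grow to the right and rows downward; lengths in mm; the calibration is good to about 2 mm. A picture is of the moment at which its call begins.
- robot.hand_in(): hands the job in; it is judged then, once.
The state is a dict: "time_s": time; "q": joint angles; "qvel": joint speeds; "joint_torque": joint torques, N m; "eef_pos": TCP position; "eef_rot": TCP orientation; "contact_force": force on the tool from outside, world axes, zero at the start; "wrist_torque": the same for the moment, N m; "grip_width": finger opening in mm; "grip_force": force on a finger pad.
Only numpy, scipy, OpenCV 4.12 (cv2) and the standard library are available. Lean on these libraries where they do the work, as an engineer would, in place of code of your own. Each camera call takes 0.05 s, during which the arm holds its last target. There are 200 camera calls.

### The job

Vent the vacuum chamber: pick up the vent coupler (the fitting with the square black grip) and press it squarely onto the tilted nipple of the valve block until it snaps, then push on against the valve spring until its mouth sits on the nipple's collar. Finish while holding it there in the gripper, still pressed home: do not let go. Leave the other things on the bench where they are.

Things in the scene. Friction and masses are not known exactly. Their poses are not given: they have to be found in the camera images.
- coupler_grip (a point): Centre of the square grip of the loose vent coupler, which stands upright, mouth down, 78 mm tall, 160 g: a steel sleeve 36 mm in diameter and 36 mm tall, and on it, same axis, a black plastic grip 24 x 24 mm square, 42 mm tall. Point on the axis, 57 mm above the mouth, 21 mm below the top; z along the axis from mouth to top, x and y square to the grip's flat faces.
- coupler_mouth (a point): Centre of the coupler's open mouth (lower end face), 57 mm below coupler_grip, same axes. Round bore: flared mouth 28 mm wide narrowing to a 20 mm lip from 5 to 9 mm up, then 25 mm wide to a flat end 31 mm up. It fits the nipple at any turn about the axis. The sleeve's top is a shoulder 36 mm above the mouth.
- chamber: The fixed round aluminium vacuum chamber with a clear lid, 220 mm in diameter, 110 mm tall with its knob, and at its side the valve block (70 x 60 x 56 mm) that carries the nipple. Origin on the bench under the block; x points from the block to the chamber, whose middle is at x = 155 mm. Placed and turned differently each time; z up.
- nipple_seat (a point): Middle of the flat top of the steel collar (42 mm diameter) at the nipple's foot, on its axis, 90 mm above the bench. z points out along the nipple, tilted 25 degrees from vertical, leaning away from the chamber. Brass nipple 17 mm in diameter, 28 mm long, coned tip. Three spring balls 16 mm up stick out to a 23 mm circle; a steel valve pin, 6 mm thick, stands 10 mm past the tip.
- nipple_tip (a point): Middle of the nipple's tip, 28 mm out from the collar, same axes. The coupler's mouth meets the balls about 15 mm above the collar; pressing on takes roughly 10 to 15 N and it snaps when the mouth is about 7 mm above the collar. Let go, it then stays on, 4 to 7 mm above the collar and a little crooked; pressing it to the collar takes about 10 N against the valve spring.
- valve_pin (a joint): How far the valve pin is pushed in, m: 0 free, about 0.001 to 0.003 when the coupler is snapped on but not held, about 0.007 with the coupler's mouth on the collar; 0.009 is its stop.
- plug_mid (a point): Middle of a bystander: blind steel blanking plug with a round head, 38 mm diameter, 64 mm tall, standing; point 32 mm up. It may stand where the coupler stood at other times.
- beaker_mid (a point): Middle of a bystander: glass beaker of white granules, 80 mm diameter, 110 mm tall; point 55 mm up.
- vial_mid (a point): Middle of a bystander: small clear vial with a red cap, 24 mm diameter, 45 mm tall; point 22 mm up.
- pans_mid (a point): Middle of a bystander: stack of aluminium sample pans, 90 mm diameter, 22 mm tall; point 11 mm up.
- jar_mid (a point): Middle of a bystander: amber glass jar with white cap, 56 mm diameter, 75 mm tall; point 37 mm up.
- tweezers_mid (a point): Middle of a bystander: flat steel tweezers, 130 mm long, lying; x runs along them.
- spatula_mid (a point): Middle of a bystander: lab spatula, 170 mm long, lying; x runs along it.

How it is judged (in metres and radians):
On the way:
1. the coupler has snapped onto the nipple: mouth past the spring balls, within 6 mm of the collar, square to within 8 degrees (distance between coupler_mouth and nipple_seat below 0.006 m and angle between the z axis of coupler_mouth and the z axis of nipple_seat, either way round below 0.14 rad), for 0.1 s.
At the end, for the whole second after the job is handed in: The coupler is held by the gripper on the nipple, its mouth on the collar (within 2.5 mm of it, centred within about 3 mm), square to within 8 degrees, and the valve pin pushed in by more than 4.5 mm (distance between coupler_mouth and nipple_seat below 0.0035 m and z of coupler_mouth in the frame of nipple_seat below 0.0025 m and angle between the z axis of coupler_mouth and the z axis of nipple_seat, either way round below 0.14 rad and value of joint valve_pin above 0.0045 m and contact force between the fingers and coupler above 3 N); the arm keeps its last pose, push and grip.
It fails at once if a bystander shoved more than 30 mm aside (distance of any of plug_mid, beaker_mid, vial_mid, pans_mid, jar_mid, tweezers_mid, spatula_mid from where it was at the start of the episode above 0.03 m).
It fails at once if a standing bystander knocked over (angle between any of plug_mid, beaker_mid, vial_mid, pans_mid, jar_mid's own z axis and vertical above 0.6 rad).
It also fails if it takes over 38 s, if anything falls off the work surface, if the arm or the gripper's body presses on something with over 40 N, if the wrist force passes 120 N, or if a joint passes its speed limit or range.

## Working session

There is one attempt and no reset: what is moved stays moved. The work goes in short steps, Python scripts to look and compute and a shell command to move; the robot and the scene stay as the last step left them, time stands still between calls to the robot, and variables do not carry over. Pictures are saved under pics/ and viewed, at most 12 in all, crops included, and the job is handed in when it is done.

```bash
ls; mkdir -p pics
cat > h.py <<'E'
from cell import robot
import numpy as np, cv2
from scipy.spatial.transform import Rotation as R
def ray(c,uv):
    p=cv2.undistortPoints(np.array(uv,float).reshape(-1,1,2),c['mtx'],np.array(c['distortion']))[:,0]
    E=np.array(c['extrinsics']);Rm,t=E[:3,:3],E[:3,3]
    return -Rm.T@t,(Rm.T@np.c_[p,np.ones(len(p))].T).T
def onz(c,uv,z):
    o,d=ray(c,uv); return o+d*((z-o[2])/d[:,2])[:,None]
def proj(c,P):
    E=np.array(c['extrinsics']);
    return cv2.projectPoints(np.array(P,float).reshape(-1,1,3),cv2.Rodrigues(E[:3,:3])[0],E[:3,3],c['mtx'],np.array(c['distortion']))[0][:,0]
def cloud(c):
    h,w=c['depth'].shape; v,u=np.mgrid[:h,:w]
    o,d=ray(c,np.c_[u.ravel(),v.ravel()]); return (o+d*c['depth'].reshape(-1,1)).reshape(h,w,3)
E
python3 - <<'E'
from h import *
s=robot.read_state(); print({k:np.round(v,3) for k,v in s.items()})
print(R.from_rotvec(s['eef_rot']).as_matrix().round(3))
im=[]
for n in('side','top'):
    c=robot.capture(n); np.save(f'{n}0.npy',c,allow_pickle=True)
    cv2.imwrite(f'pics/{n}0.png',c['color'][:,:,::-1]); o,_=ray(c,[[280,210]]); print(n,o,_,c['mtx'][0,0])
E
```

```text
pics
{'time_s': np.float64(0.0), 'q': array([-1.309,  0.469, -0.049,  1.534,  0.024,  1.141, -0.082]), 'qvel': array([ 0.   , -0.001,  0.001,  0.001,  0.001, -0.001,  0.   ]), 'joint_torque': array([ 0.0000e+00, -5.0799e+01, -8.0000e-02, -2.3615e+01, -6.1000e-02,
        3.8000e-02,  0.0000e+00]), 'eef_pos': array([193.387, 646.221, 291.182]), 'eef_rot': array([-4.550e-01, -3.108e+00,  3.000e-03]), 'contact_force': array([ 0.156, -0.527,  0.219]), 'wrist_torque': array([ 0.005, -0.068,  0.001]), 'grip_force': np.float64(0.0), 'grip_width': np.float64(87.09)}
[[-0.958  0.287 -0.   ]
 [ 0.287  0.958 -0.002]
 [-0.    -0.002 -1.   ]]
side [  17.57155151 -832.94128603  680.84165238] [[ 0.47145445  0.74297007 -0.47534403]] 471.09773937508777
top [ 288.64383062   21.28851852 1187.14701773] [[ 0.21802677 -0.00478742 -0.97605116]] 409.1318855428342
```

```bash
ls pics
```

```text
side0.png
top0.png
```

View pics/side0.png

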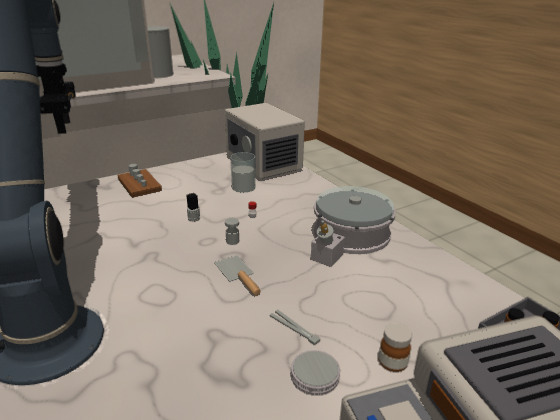

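View pics/top0.png

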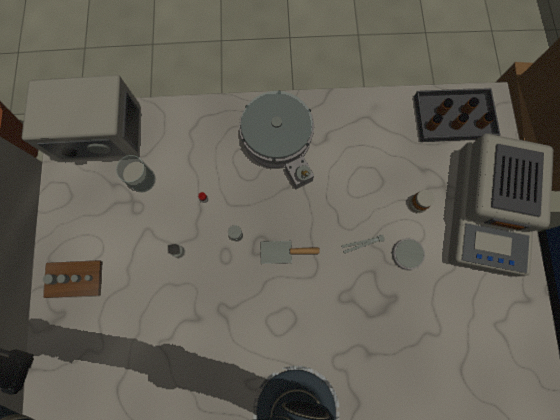

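The side view shows the coupler (black top) at (193,207), the plug at (232,231) and the nipple at (325,232). In the top view the coupler is at (175,249), the nipple at (303,174), the chamber knob at (277,122), the vial at (202,196) and the plug at (235,232).

Run:
```python
from h import *
T=np.load('top0.npy',allow_pickle=True).item();S=np.load('side0.npy',allow_pickle=True).item()
for n,c,(u,v) in(('T',T,(175,249)),('S',S,(193,203))):
    g=c['color'].max(2); P=cloud(c)
    m=np.zeros_like(g);m[v-16:v+16,u-14:u+14]=(g[v-16:v+16,u-14:u+14]<60)
    k,l,st,ce=cv2.connectedComponentsWithStats(m);i=1+st[1:,4].argmax(); print(n,st[i],ce[i],np.median(P[l==i],0).round(1),P[l==i][:,2].max())
    cs=P[l==i]; cs=cs[cs[:,2]>74] ; print(' top pts',len(cs),cs.mean(0).round(1),cs.min(0).round(1),cs.max(0).round(1))
print('knob',onz(T,[[277,122]],110).round(1))
P=cloud(T)
for u,v in((303,174),(277,122),(291,166),(235,232),(202,196)): print((u,v),P[v,u].round(1))
# lid disc: points z 85-100 near
m=(P[...,2]>75)&(P[...,2]<125)&(np.hypot(*(P[...,:2]-P[122,277,:2]).transpose(2,0,1))<140)
m=m.astype(np.uint8);cs,_=cv2.findContours(m,0,1);c=max(cs,key=cv2.contourArea);print(cv2.minEnclosingCircle(c),cv2.fitEllipse(c))
# crops
a=cv2.resize(T['color'][90:200,225:335,::-1],(440,440),interpolation=2)
b=cv2.resize(T['color'][229:269,155:195,::-1],(360,360),interpolation=2)
d=cv2.resize(S['color'][190:270,290:370,::-1],(440,440),interpolation=2)[:,:]
o=np.zeros((440,800,3),np.uint8);o[:,:440]=a;o[:360,440:]=b
cv2.imwrite('pics/crop1.png',o);cv2.imwrite('pics/crop2.png',d)
```

```text
T [168 244  12  10  94] [173.28723404 248.78723404] [443.2 312.2  76.2] 83.03008356355122
 top pts 63 [443.9 315.6  77.5] [431.7 305.1  74.3] [455.9 326.7  83. ]
S [187 194  11  16 148] [191.97972973 201.18243243] [442.9 306.3  61.4] 680.8416523849852
 top pts 35 [431.9 278.   94.6] [  17.6 -832.9   74.2] [456.3 321.5 680.8]
knob [[786.1  12.1 110. ]]
(303, 174) [627.2 -52.2 111.3]
(277, 122) [786.4  12.1 109.4]
(291, 166) [669.6 -22.5  58.9]
(235, 232) [483.8 144.1  60.7]
(202, 196) [596.6 238.8  44.4]
((276.1944580078125, 125.41319274902344), 37.57944869995117) ((276.1803894042969, 125.82134246826172), (70.1079330444336, 74.08067321777344), 90.00569915771484)
```

View pics/crop1.png

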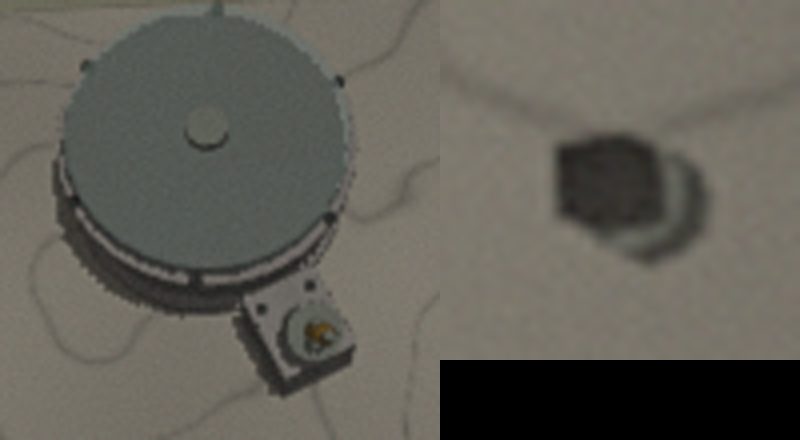

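View pics/crop2.png

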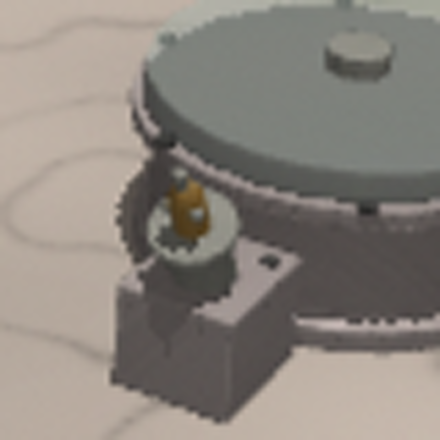

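The crops show the grip top nearly aligned with the world axes. The collar centre is at about (303.7,173) in the top view and (325.3,231.1) in the side view. The tool can't be tilted, so I'll grip along one axis, then pivot the coupler 25° in the pads by pushing the sleeve against the chamber rim.

```bash
cat >> h.py <<'E'
def tri(a,ua,b,ub):
    (o1,d1),(o2,d2)=ray(a,[ua]),ray(b,[ub]);d1=d1[0]/np.linalg.norm(d1);d2=d2[0]/np.linalg.norm(d2)
    A=np.c_[d1,-d2];s=np.linalg.lstsq(A,o2-o1,rcond=None)[0];p,q=o1+s[0]*d1,o2+s[1]*d2
    return (p+q)/2,np.linalg.norm(p-q)
def rows(target):
    s=robot.read_state();M=R.from_rotvec(s['eef_rot']).as_matrix();return (M.T@(np.array(target)-s['eef_pos'])).round(1)
E
python3 - <<'E'
from h import *
T=np.load('top0.npy',allow_pickle=True).item();S=np.load('side0.npy',allow_pickle=True).item()
print('collar',tri(T,(303.75,173),S,(325.3,231.1)))
print('knob',tri(T,(276.5,121.5),S,(290+358/5.5,190+42/5.5)))
def brass(c,x0,y0,x1,y1):
    h=cv2.cvtColor(c['color'],cv2.COLOR_RGB2HSV)[y0:y1,x0:x1];m=((h[...,1]>110)&(h[...,0]<30));v,u=np.nonzero(m);return np.array([u.mean()+x0,v.mean()+y0]),len(u)
a,b=brass(T,290,160,316,188),brass(S,310,212,340,245);print(a,b,'brass',tri(T,a[0],S,b[0]))
P=cloud(T);sub=P[240:262,160:190].reshape(-1,3);t=sub[sub[:,2]>73]
print(len(t),cv2.minAreaRect(t[:,:2].astype(np.float32)))
L=P[90:200,225:335].reshape(-1,3);r=np.hypot(L[:,0]-786,L[:,1]-12)
for lo in range(20,150,10): k=(r>lo)&(r<lo+10);print(lo,np.percentile(L[k,2],[10,50,90]).round(),end=' ')
# contour of block top z~56
k=(abs(L[:,2]-57)<4)&(r>112)&(r<200);print(k.sum(),cv2.minAreaRect(L[k,:2].astype(np.float32)))
print('move',rows([444,315.5,114]))
E
```

```text
collar (array([639.08965184, -57.05810627,  89.68493773]), np.float64(4.842110894713822))
knob (array([788.66766348,  12.40052522, 112.3877707 ]), np.float64(4.264955877791071))
(array([303.86666667, 172.4       ]), 15) (array([323.73913043, 227.76086957]), 46) brass (array([636.1426441 , -56.05757306, 100.00542554]), np.float64(1.8418853357883893))
76 ((375.8342590332031, 171.93527221679688), (346.94482421875, 28.561058044433594), 64.64492797851562)
20 [ 95.  98. 101.] 30 [ 95.  97. 100.] 40 [ 95.  98. 100.] 50 [ 95.  97. 100.] 60 [ 95.  98. 100.] 70 [ 95.  97. 100.] 80 [ 95.  97. 100.] 90 [ 16.  96. 100.] 100 [-1. 79. 98.] 110 [-3.  0. 57.] 120 [-4. -0. 55.] 130 [-4. -0.  6.] 140 [-4. -0.  4.] 222 ((655.9085083007812, -46.37706756591797), (65.47089385986328, 59.628753662109375), 23.78584098815918)
move [-334.9 -244.7  177.7]
```

```bash
python3 -m jog '[[-335,-245,100,-0.29,1],[-335,-245,100,-0.29,1],[-335,-245,100,-0.29,1],[-335,-245,100,-0.29,1],[-335,-245,100,-0.29,1],[-335,-245,100,-0.29,1],[-335,-245,100,-0.29,1],[-335,-245,100,-0.29,1],[-335,-245,100,-0.29,1],[-335,-245,100,-0.29,1],[-335,-245,100,-0.29,1],[-335,-245,100,-0.29,1],[-335,-245,100,-0.29,1]]' 20
python3 - <<'E'
from h import *
print(rows([444,315.5,114]));print(R.from_rotvec(robot.read_state()['eef_rot']).as_matrix().round(3))
T=robot.capture('top');S=robot.capture('side')
a=T['color'][150:350,100:300,::-1];b=S['color'][130:330,100:300,::-1]
cv2.imwrite('pics/g1.png',cv2.resize(np.hstack([a,b]),(800,400)))
E
```

```text
time_s: 1.18
eef_pos: [444.2, 315.7, 191.9]
eef_rot: [-0.004, -3.141, 0.0]
contact_force: [-0.5, 0.2, 0.4]
grip_width: 86.6
grip_force: 0.0
[ 0.1 -0.2 77.9]
[[-1.     0.002 -0.001]
 [ 0.002  1.    -0.   ]
 [ 0.001 -0.    -1.   ]]
```

View pics/g1.png

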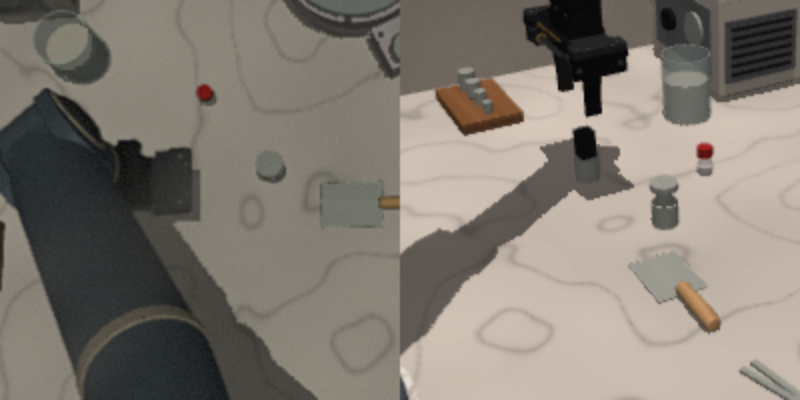

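The gripper stands over the coupler, with the grip at (585,140) in the side crop between the fingers. Now I descend, grip and lift.

```bash
python3 -m jog '[[0,0,40,0,1],[0,0,77,0,1],[0,0,77,0,1],[0,0,77,0,0],[0,0,77,0,0],[0,0,77,0,0],[0,0,77,0,0],[0,0,77,0,0],[0,0,77,0,0],[0,0,77,0,0],[0,0,77,0,0],[0,0,77,0,0]]' 20; python3 -m jog '[[0,0,-40,0,0],[0,0,-80,0,0],[0,0,-110,0,0],[0,0,-110,0,0]]'
python3 - <<'E'
from h import *
s=robot.read_state();print(s['q'].round(2),s['eef_pos'])
E
```

```text
time_s: 2.28
eef_pos: [444.2, 315.9, 115.4]
eef_rot: [0.001, 3.141, 0.0]
contact_force: [-0.1, -0.5, 0.3]
grip_width: 34.9
grip_force: 0.0
time_s: 2.62
eef_pos: [446.9, 318.0, 231.6]
eef_rot: [0.002, 3.132, 0.012]
contact_force: [0.3, 0.0, -0.1]
grip_width: 8.3
grip_force: 0.0
[-0.69  0.32 -0.01  1.91  0.    0.9   0.87] [446.94517338 317.99074379 231.62452286]
```

The fingers were still closing when I lifted, so I'll reopen and check the coupler.

```bash
python3 -m jog '[[0,0,0,0,1],[0,0,0,0,1],[0,0,0,0,1],[0,0,0,0,1],[0,0,0,0,1],[0,0,0,0,1],[0,0,0,0,1],[0,0,0,0,1]]'
python3 - <<'E'
from h import *
s=robot.read_state();print(rows([444,315.5,114]))
S0=np.load('side0.npy',allow_pickle=True).item();S=robot.capture('side')
print(np.abs(S['color'].astype(int)-S0['color'])[185:225,180:207].max(2).mean())
for c in(S0,S):
    m=c['color'].max(2)[190:222,182:205]<60;v,u=np.nonzero(m);print(u.mean(),v.mean(),len(u))
E
```

```text
time_s: 3.28
eef_pos: [444.1, 315.9, 224.9]
eef_rot: [-0.001, -3.141, 0.0]
contact_force: [0.3, 0.0, 0.1]
grip_width: 53.6
grip_force: 0.0
[ 1.000e-01 -4.000e-01  1.109e+02]
42.507407407407406
9.97972972972973 11.182432432432432 148
9.9937106918239 11.566037735849056 159
```

The coupler hasn't moved, so I'll retry with more closing time.

```bash
python3 -m jog '[[0,0,40,0,0.62],[0,0,80,0,0.62],[0,0,111,0,0.62],[0,0,111,0,0.62],[0,0,111,0,0.1],[0,0,111,0,0],[0,0,111,0,0],[0,0,111,0,0],[0,0,111,0,0],[0,0,111,0,0],[0,0,111,0,0],[0,0,111,0,0]]' 20
```

```text
time_s: 4.33
eef_pos: [444.8, 316.4, 115.6]
eef_rot: [0.002, 3.14, 0.002]
contact_force: [-1.2, 0.7, 5.4]
grip_width: 23.8
grip_force: 19.8
```

```bash
python3 -m jog '[[0,0,-30,0,0],[0,0,-60,0,0],[0,0,-88,0,0],[-25,-25,-88,0.1,0],[-50,-49,-88,0.2,0],[-75,-73,-88,0.3,0],[-100,-97,-88,0.4,0],[-125,-121,-88,0.5,0],[-150,-145,-88,0.646,0],[-175,-169,-88,0.646,0],[-200,-193,-88,0.646,0],[-222,-214,-88,0.646,0],[-222,-214,-88,0.646,0],[-222,-214,-88,0.646,0],[-222,-214,-88,0.646,0]]' 25
python3 - <<'E'
from h import *
T=np.load('top0.npy',allow_pickle=True).item()
P=cloud(T)[70:180,225:335].reshape(-1,3);a=np.degrees(np.arctan2(P[:,1]-12.2,P[:,0]-786.5));r=np.hypot(P[:,0]-786.5,P[:,1]-12.2)
k0=abs(a-143)<25
for lo in range(92,122,3): k=k0&(r>lo)&(r<lo+3);print(lo,k.sum(),np.median(P[k,2]).round(),end=' ')
s=robot.read_state();p=s['eef_pos'];print(p,np.hypot(p[0]-786.5,p[1]-12.2),s['q'].round(2))
T=robot.capture('top');S=robot.capture('side')
cv2.imwrite('pics/g2.png',cv2.resize(np.hstack([T['color'][60:260,200:400,::-1],S['color'][80:280,200:400,::-1]]),(800,400)))
E
```

```text
time_s: 5.58
eef_pos: [665.3, 102.4, 201.6]
eef_rot: [-0.997, -2.977, -0.0]
contact_force: [-0.2, 0.5, -1.0]
grip_width: 24.1
grip_force: 24.8
92 37 96.0 95 63 32.0 98 78 88.0 101 110 79.0 104 88 13.0 107 51 73.0 110 31 -0.0 113 32 -1.0 116 26 -2.0 119 38 -0.0 [665.2517395  102.36027527 201.58856321] 151.09604862743217 [-0.36  0.55  0.2   1.64 -0.13  0.97  0.82]
```

View pics/g2.png

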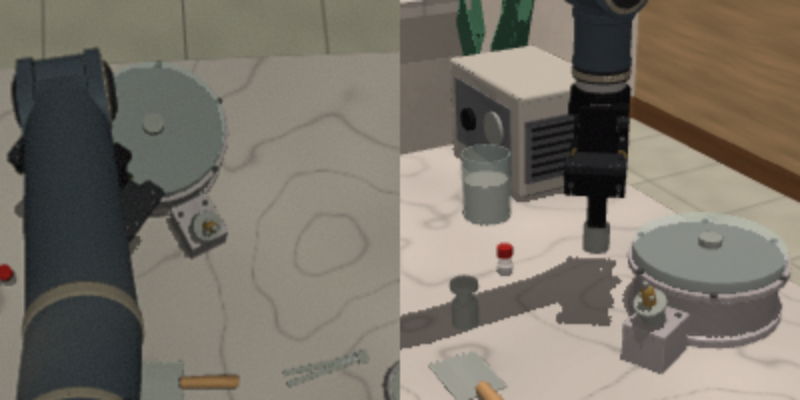

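The coupler is held upright at (597,235) in the side crop, with the lid edge to its right. Next I push the sleeve against the lid edge with a light grip to pivot it.

```bash
python3 -m jog '[[-18,0,-3,0,0],[-32,0,-3,0,0],[-35,0,-3,0,0],[-38,0,-3,0,0],[-41,0,-3,0,0],[-44,0,-3,0,0],[-47,0,-3,0,0]]' 12;  python3 -m jog '[[-3,0,0,0,0],[-6,0,0,0,0],[-9,0,0,0,0],[-12,0,0,0,0],[-12,0,0,0,0]]'
python3 - <<'E'
from h import *
T=robot.capture('top');S=robot.capture('side');np.save('s3.npy',S,allow_pickle=True)
cv2.imwrite('pics/g3.png',cv2.resize(S['color'][120:220,260:400,::-1],(784,560)))
E
```

```text
time_s: 6.27
eef_pos: [703.1, 74.7, 205.3]
eef_rot: [-0.996, -2.979, -0.001]
contact_force: [-1.4, 2.2, 0.7]
grip_width: 23.9
grip_force: 12.0
time_s: 6.68
eef_pos: [713.6, 65.5, 205.0]
eef_rot: [0.999, 2.978, -0.0]
contact_force: [-1.7, 1.7, -0.4]
grip_width: 23.9
grip_force: 12.0
```

View pics/g3.png

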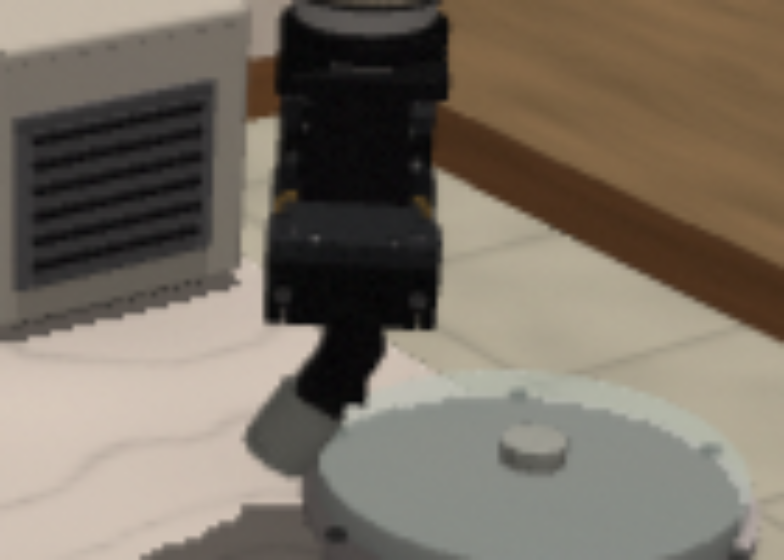

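The coupler has pivoted in the pads: the sleeve's outer edge runs from (293,378) to (247,437) and the mouth's lower corner is near (297,475). Now I measure the tilt in the pivot plane.

Run:
```python
from h import *
S=np.load('s3.npy',allow_pickle=True).item()
s=robot.read_state();M=R.from_rotvec(s['eef_rot']).as_matrix();piv=s['eef_pos']+51*M[:,2];u=-M[:,0];n=M[:,1]
def pl(c,uv):
    o,d=ray(c,uv);X=o+d*(((piv-o)@n)/(d@n))[:,None]-piv;return np.c_[X@u,X[:,2]]
px=np.array([[293,378],[247,437],[297,475],[385,340],[372,398],[340,385]])/5.6+[260,120]
q=pl(S,px);print(piv,u,q.round(1));e=q[0]-q[1];print('tilt',np.degrees(np.arctan2(e[0],e[1])),np.linalg.norm(e))
e=q[3]-q[4];print('grip R edge',np.degrees(np.arctan2(e[0],e[1])))
# predicted silhouettes
for th in (20,25,30,35):
    a=np.radians(th);ax=u*np.sin(a)+np.array([0,0,np.cos(a)]);m=piv-64.6*ax;w=np.cross(n,ax);ang=np.linspace(0,2*np.pi,9)[:-1]
    out=[]
    for h in(0,36):
        c=np.array([m+h*ax+18*(np.cos(t)*w+np.sin(t)*n) for t in np.linspace(0,2*np.pi,60)]);p=(proj(S,c)-[260,120])*5.6;out+= [p[p[:,0].argmin()].round(),p[p[:,1].argmax()].round()]
    print(th,out)
```

```text
[713.386967    65.52048195 154.04745419] [ 7.97787855e-01 -6.02937758e-01  7.73804626e-04] [[-21.2 -15.8]
 [-41.8 -48.4]
 [-16.8 -67.6]
 [ 20.9   6.3]
 [ 16.7 -24.2]
 [  1.2 -18.2]]
tilt 32.28274760758325 38.58116346609815
grip R edge 7.8625801855570145
20 [array([252., 450.]), array([306., 484.]), array([281., 388.]), array([338., 422.])]
25 [array([243., 442.]), array([297., 481.]), array([278., 383.]), array([333., 421.])]
30 [array([234., 435.]), array([288., 477.]), array([275., 378.]), array([329., 421.])]
35 [array([227., 426.]), array([277., 473.]), array([272., 373.]), array([326., 420.])]
```

The tilt is about 27°, close enough because the nipple self-aligns. I grip harder, back off, turn 118.6° so the lean points away from the chamber, and go above the nipple.

```bash
python3 -m jog '[[0,0,0,0,0],[0,0,0,0,0],[4,0,-3,0,0],[12,0,-10,0,0],[22,0,-22,0,0],[30,0,-35,0.11,0],[30,0,-50,0.22,0],[30,-10,-58,0.34,0],[28,-25,-58,0.46,0],[26,-42,-58,0.58,0],[24,-60,-58,0.7,0],[22,-78,-58,0.82,0],[20,-96,-58,0.94,0],[18,-114,-58,1.06,0],[15,-132,-58,1.18,0],[12,-150,-58,1.3,0],[9,-168,-58,1.42,0],[9,-184,-58,1.54,0],[9,-184,-58,1.66,0],[9,-184,-58,1.78,0]]' 50; python3 -m jog '[[0,0,0,0.12,0],[0,0,0,0.24,0],[0,0,0,0.29,0],[0,0,0,0.29,0],[0,0,0,0.29,0],[0,0,0,0.29,0]]'
python3 - <<'E'
from h import *
s=robot.read_state();M=R.from_rotvec(s['eef_rot']).as_matrix();piv=s['eef_pos']+51*M[:,2];print(piv,M.round(3),s['q'].round(2))
T=robot.capture('top');S=robot.capture('side');np.save('s4.npy',S,allow_pickle=True);np.save('t4.npy',T,allow_pickle=True)
seat=np.array([639,-56.5,90]);A=np.array([-.385,-.175,.906])
for th in(20,25,30):
    a=np.radians(th);ax=-M[:,0]*np.sin(a)+[0,0,np.cos(a)];print(th,'mouth',(proj(S,[piv-64.6*ax])-[270,140])*6)
print('seat,tip,pin',((proj(S,[seat,seat+28*A,seat+38*A])-[270,140])*6).round())
cv2.imwrite('pics/g4.png',cv2.resize(S['color'][140:240,270:390,::-1],(720,600)))
E
```

```text
time_s: 8.45
eef_pos: [594.1, -75.9, 264.9]
eef_rot: [-2.947, -1.088, -0.003]
contact_force: [0.3, 0.1, -1.4]
grip_width: 23.7
grip_force: 50.0
time_s: 8.95
eef_pos: [595.0, -74.7, 263.9]
eef_rot: [-3.07, -0.665, -0.002]
contact_force: [0.7, -0.5, -1.6]
grip_width: 23.4
grip_force: 50.0
[595.00611152 -74.67911287 212.88322152] [[ 0.91   0.414  0.001]
 [ 0.414 -0.91   0.001]
 [ 0.001 -0.    -1.   ]] [-0.5   0.45  0.75  1.78 -0.35  1.05 -0.76]
20 mouth [[299.19786157 436.51263312]]
25 mouth [[306.05143592 426.41971422]]
30 mouth [[312.67805308 415.58165937]]
seat,tip,pin [[325. 547.]
 [315. 505.]
 [311. 490.]]
```

View pics/g4.png

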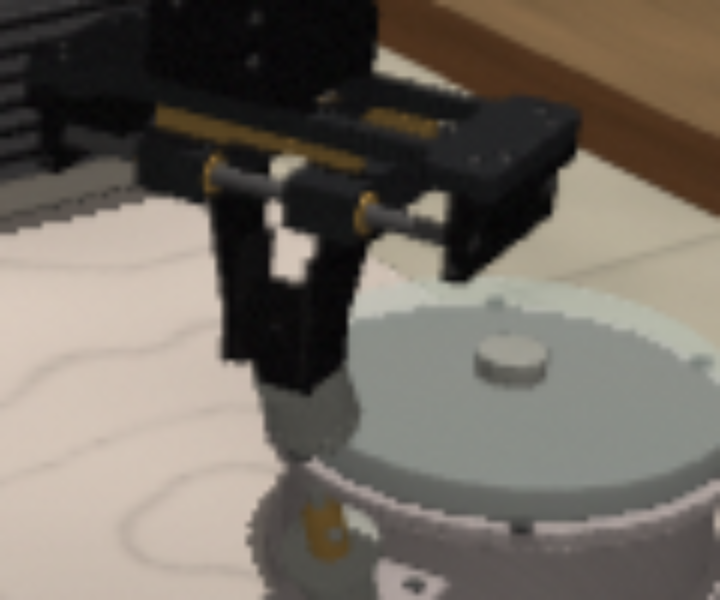

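The side crop shows the tilted coupler above the nipple. The mouth bottom is near (300,460) and the brass is near (326,530), with the pin tip predicted at (311,490). A quick consistency check on the seat position, then insertion.

Run:
```python
from h import *
T=np.load('top0.npy',allow_pickle=True).item();S=np.load('side0.npy',allow_pickle=True).item()
print('collar top/side @90',onz(T,[[303.75,173]],90).round(1),onz(S,[[325.3,231.1]],90).round(1))
for c,(x0,y0,x1,y1) in((T,(292,162,316,186)),(S,(312,215,340,250))):
    P=cloud(c)[y0:y1,x0:x1].reshape(-1,3);A=np.array([-.385,-.175,.906]);w=P-[639,-56.5,90];k=(abs(w@A)<5)&(np.linalg.norm(w,axis=1)<26)
    q=P[k].astype(np.float32);print(len(q),q.mean(0),cv2.minEnclosingCircle(q[:,:2]),cv2.minAreaRect(q[:,:2]))
seat=np.array([639,-56.5,90]);A=np.array([-.385,-.175,.906])
for h in(48,38,30,20,0): print(h,rows(seat+(64.6+h)*A+[0,0,51]))
```

```text
collar top/side @90 [[636.7 -55.9  90. ]] [[641.6 -57.6  90. ]]Traceback (most recent call last):
  File "<stdin>", line 6, in <module>
cv2.error: OpenCV(4.12.0) /io/opencv/modules/imgproc/src/shapedescr.cpp:201: error: (-215:Assertion failed) count >= 0 && (depth == CV_32F || depth == CV_32S) in function 'minEnclosingCircle'
```

The two views agree to about ±3 mm around (639,-56.7), which is inside the flare's capture range. I insert along the axis to about 20 mm above the collar.

```bash
python3 -m jog '[[1,1.7,12,0,0],[1.2,1.7,23.6,0,0],[2.5,1.7,26.3,0,0],[3.8,1.7,29,0,0],[5,1.7,31.7,0,0],[6.3,1.7,34.4,0,0],[7.5,1.7,37.1,0,0],[7.5,1.7,37.1,0,0]]' 50;  python3 -m jog '[[1.3,0,2.7,0,0],[2.5,0,5.4,0,0],[3.8,0,8.1,0,0],[4.2,0,9.2,0,0],[4.2,0,9.2,0,0]]'
python3 - <<'E'
from h import *
S=robot.capture('side')
seat=np.array([639,-56.5,90]);A=np.array([-.385,-.175,.906])
for h in(20,15,7,0): print(h,rows(seat+(64.6+h)*A+[0,0,51]))
print(robot.read_state()['wrist_torque'].round(2))
cv2.imwrite('pics/g5.png',cv2.resize(S['color'][160:260,270:390,::-1],(720,600)))
E
```

```text
time_s: 9.72
eef_pos: [602.7, -73.4, 225.6]
eef_rot: [-3.071, -0.663, 0.001]
contact_force: [0.2, -0.1, -1.6]
grip_width: 23.3
grip_force: 50.0
time_s: 10.13
eef_pos: [606.4, -71.8, 216.5]
eef_rot: [-3.071, -0.663, 0.001]
contact_force: [-0.3, -1.1, -1.0]
grip_width: 23.5
grip_force: 50.0
20 [ 0.3 -0.5 -0.9]
15 [ 2.4 -0.5  3.6]
7 [ 5.8 -0.5 10.8]
0 [ 8.8 -0.5 17.2]
[-0.11  0.13 -0.02]
```

View pics/g5.png

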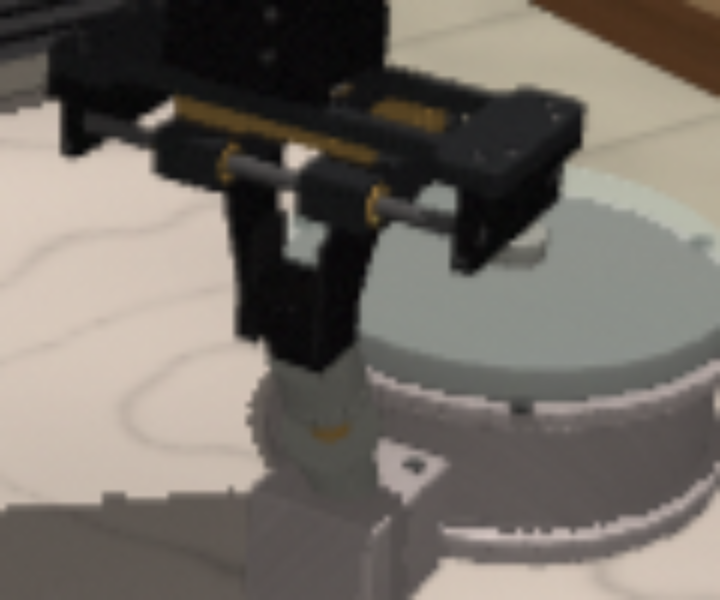

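The coupler is over the nipple with only a brass strip left visible at (330,432) and no side load. Now I press along the axis.

```bash
python3 -m jog '[[0.8,-0.3,1.8,0,0],[1.7,-0.3,3.6,0,0],[2.5,-0.3,5.4,0,0],[3.4,-0.3,7.2,0,0],[3.4,-0.3,7.2,0,0]]' 60; python3 -m jog '[[0.8,0,1.8,0,0],[1.7,0,3.6,0,0],[2.5,0,5.4,0,0],[2.5,0,5.4,0,0]]'; python3 -m jog '[[0.8,0,1.8,0,0],[1.7,0,3.6,0,0],[1.7,0,3.6,0,0]]'
python3 - <<'E'
from h import *
s=robot.read_state();S=robot.capture('side');print(s['contact_force'].round(1),s['wrist_torque'].round(2))
A=np.array([-.385,-.175,.906]);print('h',(s['eef_pos']-[0,0,51]-[639,-56.5,90])@A-64.6)
cv2.imwrite('pics/g6.png',cv2.resize(S['color'][190:250,290:362,::-1],(720,600)))
E
```

```text
time_s: 10.6
eef_pos: [607.8, -70.5, 209.5]
eef_rot: [-3.069, -0.662, 0.007]
contact_force: [-6.4, 1.3, 3.6]
grip_width: 23.3
grip_force: 60.0
time_s: 10.93
eef_pos: [611.5, -68.8, 203.6]
eef_rot: [-3.07, -0.663, 0.001]
contact_force: [-1.2, 1.0, -3.9]
grip_width: 23.2
grip_force: 60.0
time_s: 11.18
eef_pos: [612.8, -68.8, 200.6]
eef_rot: [-3.071, -0.662, 0.002]
contact_force: [-4.2, 0.1, 4.5]
grip_width: 23.5
grip_force: 60.0
[-4.2  0.1  4.5] [0.11 1.39 0.09]
h 1.647293069670937
```

View pics/g6.png

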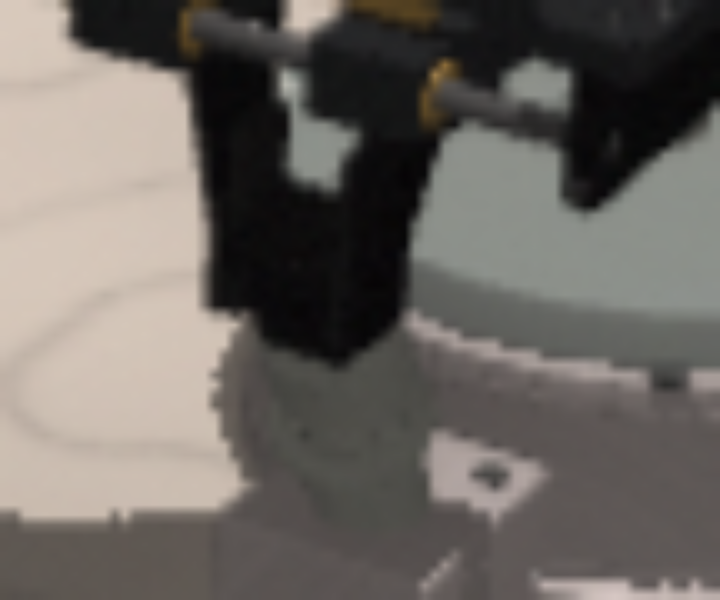

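No brass shows now, and the force rose then fell, which fits a snap. I press on until the force shows the collar.

```bash
python3 -m jog '[[0.4,0,0.9,0,0],[0.4,0,0.9,0,0]]' 60 | sed -n 2,4p; python3 -m jog '[[0.4,0,0.9,0,0],[0.4,0,0.9,0,0]]'| sed -n 2,4p; python3 -m jog '[[0.4,0,0.9,0,0],[0.4,0,0.9,0,0]]'| sed -n 2,4p; python3 -m jog '[[0.4,0,0.9,0,0],[0.4,0,0.9,0,0]]'| sed -n 2,4p
```

```text
eef_pos: [613.1, -68.6, 200.0]
eef_rot: [-3.071, -0.662, 0.002]
contact_force: [-5.5, 1.7, 5.2]
eef_pos: [613.3, -68.7, 199.6]
eef_rot: [-3.07, -0.662, 0.002]
contact_force: [-7.5, -0.2, 7.1]
eef_pos: [613.4, -68.8, 199.5]
eef_rot: [-3.07, -0.661, 0.003]
contact_force: [-9.3, 1.4, 12.1]
eef_pos: [613.6, -68.9, 199.4]
eef_rot: [-3.069, -0.661, 0.004]
contact_force: [-12.0, 0.5, 17.6]
```

The press is now stiff: 1 mm of command moves it 0.2 mm, at about 20 N along the axis, and the height matches the collar. I add a little more, let it settle, and take a last look.

```bash
python3 -m jog '[[0.1,0,1.0,0,0],[0.1,0,1.0,0,0],[0.1,0,1.0,0,0],[0.1,0,1.0,0,0],[0.1,0,1.0,0,0],[0.1,0,1.0,0,0],[0.1,0,1.0,0,0]]' 60
python3 - <<'E'
from h import *
s=robot.read_state();S=robot.capture('side');print(s['contact_force'].round(1),s['wrist_torque'].round(2))
M=R.from_rotvec(s['eef_rot']).as_matrix();A=np.array([-.385,-.175,.906]);print('h',(s['eef_pos']+51*M[:,2]-[639,-56.5,90])@A-64.6)
cv2.imwrite('pics/g7.png',cv2.resize(S['color'][205:255,300:360,::-1],(720,600),interpolation=cv2.INTER_CUBIC)*1)
E
```

```text
time_s: 12.48
eef_pos: [613.6, -69.0, 199.3]
eef_rot: [-3.069, -0.661, 0.003]
contact_force: [-13.9, 0.0, 24.2]
grip_width: 23.7
grip_force: 60.0
[-13.9   0.   24.2] [0.46 3.44 0.2 ]
h 0.24738381347565053
```

View pics/g7.png

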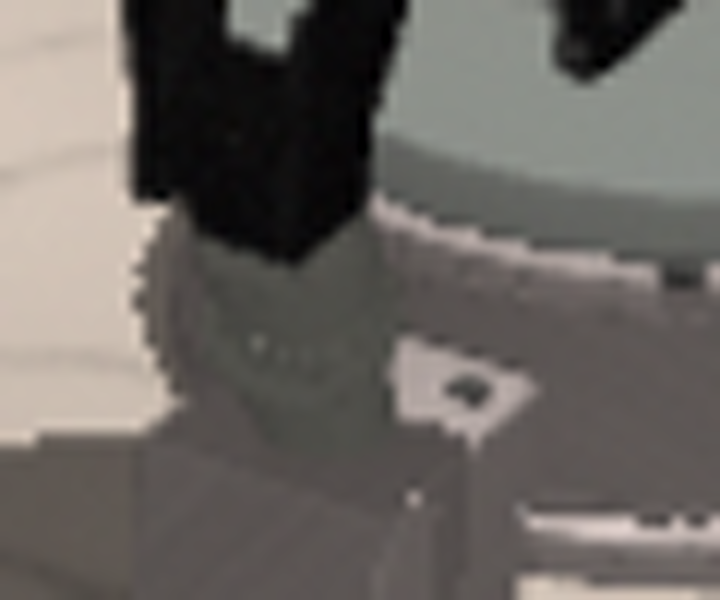

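The sleeve meets the collar at about (300,360) with no brass gap. The axial force is steady at about 27 N, so I'm handing in.

```bash
python3 -c "from cell import robot; print(robot.hand_in())"
```

```text
the job is handed in; nothing more can be done
None
```

I handed the job in at about 12.5 s, with the coupler gripped at 60 N and pressed on the nipple at about 27 N along its axis. By arm position and the last picture, its mouth sits on the collar; the hand-in returned no verdict, and the pin travel and exact tilt were not measured directly.

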